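# Turn a closed jar over in the turn-over stand

## Task

Check that the closed jar in the turn-over stand holds its lid: slide the keeper bar fully home across the lid, then turn the cage over (the star wheel at its side turns it) and leave the jar upside down and still for at least two seconds, and after that turn it back to upright. Do not touch the jar itself, leave the keeper home, and do not disturb the loose things standing around.

Things in the scene. Friction and masses are not known exactly. Their poses are not given: they have to be found in the camera images.
- stand: Grey stand fixed on the bench: base plate 170 (x) x 200 (y) x 12 mm, two posts 153 mm high at y = +66 and -66 mm carrying the cage. Origin: centre of the base's underside, on the bench; z up, y along the cage's turning axis, towards the star wheel. The turning axis is 130 mm above the bench, right above the origin. Place and yaw vary.
- wheel_hub (a point): Centre of the star wheel, on the turning axis, 118 mm from the stand's origin along its y; turns with the cage. Hub 38 mm across, 26 mm wide; four smooth steel spokes 10 mm thick, square to the axis, each with a slippery 20 mm black ball centred 85 mm from the hub. Cage upright or upside down: they stand as an X, two point up at 45 degrees, to the stand's -x and +x.
- cage_body (a joint): Angle of cage and wheel (rad): 0 upright, as it starts; 3.14 or -3.14 upside down. Positive: the top goes towards the stand's +x. Turns to 6.6 both ways; friction of 0.25 N m holds it wherever it is left (no spring or catch). Pushing an upper spoke over the top, from 45 degrees before to 45 degrees past vertical, turns it a quarter turn and brings up the next spoke.
- cage_centre (a point): Centre of the cage, on the turning axis above the stand's origin; its axes turn with the cage. The cage is an open aluminium frame 82 x 82 mm, from 60 mm below to 56 mm above this point, open at the top.
- keeper_knob (a point): Top centre of the keeper's black knob (22 mm across, 10 mm high, on a 16 mm stem; 28 mm in all above the bar). The bar is flat steel, 20 mm wide, 5 mm thick, along the stand's y; its upper face is 63.5 mm above the cage centre. Drawn back, the knob is 106 mm from the cage centre on the side away from the wheel (stand's -y); home, 36 mm on that side.
- keeper_bar (a joint): Travel of the keeper bar (m) towards the stand's +y: 0 fully drawn back (jar's lid free), 0.070 fully home at its stop, right across the lid. Starts somewhere from 0 to 0.02. Friction about 2.5 N; it stays where left. Only when home does it hold the jar in safely when turned over.
- jar: Closed plain grey jar with a steel lid, 68 mm diameter, 112 mm high, loose in the cage with 2 to 3 mm of play all round. Origin: centre of its underside; its z axis points to the lid.
- spare_jar: Bystander: an identical closed jar standing on the bench, not in the stand. Origin: centre of its underside.
- tape: Bystander: roll of brown packing tape lying flat, 94 mm across, 48 mm high. Origin: centre of its underside.
- dish: Bystander: round steel dish of screws, 96 mm across, 26 mm high. Origin: centre of its underside.
- screwdriver: Bystander: blue screwdriver, 182 mm long, 26 mm thick, lying on the bench. Origin: underside, middle.
- pen: Bystander: white marker pen with black cap, 135 mm long, lying on the bench. Origin: underside, middle.

How it is judged:
On the way, in this order (a step that is already met when the one before it is completed fails the run):
1. keeper bar slid home over the jar, the jar still upright (value of joint keeper_bar above 0.062 m and distance between jar and cage_centre below 0.075 m and angle between jar's own z axis and vertical below 0.3 rad), for 0.2 s.
2. jar upside down in the cage (within 15 degrees) and still for 1.8 s, keeper home (value of joint keeper_bar above 0.062 m and distance between jar and cage_centre below 0.075 m and angle between jar's own z axis and vertical above 2.88 rad and angular speed of jar below 0.3 rad/s), for 1.8 s.
At the end, for the whole second after the job is handed in: The jar stands upright in the cage (jar and cage within 0.15 rad of upright), at rest, the keeper bar home (at least 62 of its 70 mm) (value of joint keeper_bar above 0.062 m and distance between jar and cage_centre below 0.075 m and angle between each of jar, cage_centre's own z axis and vertical below 0.15 rad and linear speed of jar below 0.05 m/s); the robot touches nothing.
It fails at once if the robot touches the jar in the stand (contact force between any of the arm, the fingers and jar above 1.5 N).
It fails at once if the jar leaves the cage (distance between jar and cage_centre above 0.1 m).
It fails at once if a bystander is moved by more than 25 mm (distance of any of spare_jar, tape, dish, screwdriver, pen from where it was at the start of the episode above 0.025 m).
It also fails if it takes over 69 s, if anything falls off the work surface, if the arm or the gripper's body presses on something with over 40 N, if the wrist force passes 120 N, or if a joint passes its speed limit or range.

## Robot

A 6-joint arm with a two-finger parallel gripper is mounted at the origin on a cart in front of the work surface, level with it; the furniture and walls round the work are solid. World frame = base frame: x ahead of the robot, y to its left, z up, the work surface at z = 0. Lengths are in m, angles in rad, forces in N, time in s.
With the tool pointing down it reaches from about 0.325 to 1 m from the base axis. Payload 5.1 kg.
Tool frame: the origin (TCP) lies midway between the tips of the shut fingers; the grasp point (between the pads) lies 19 mm behind it; z points along the fingers, y is the line along which they close (so a half turn about z gives the same grasp; the last joint's range is limited). The gripper opens to 85 mm and grips with 20 to 120 N. Pads are 22 mm wide; open, the fingers measure 114 mm over their backs; the gripper's body (76 mm by 85 mm) begins 54 mm behind the grasp point. The pads swing forward as they close: fully open they stand 13 mm farther back than shut.
Start: joints at [1.237, 0.124, 1.65, -0, 1.367, -0.083], TCP at [0.161, 0.63, 0.231] pointing down, gripper open.
Joint ranges: [-2.61, 2.61], [-1.02, 2.33], [0.03, 2.71], [-1.35, 4.49], [0.32, 2.68], [-2.91, 2.91]. Speed limits (rad/s): [2.57, 2.57, 3.14, 3.14, 3.14, 3.14].

## Interface

Orientations are given as [roll, pitch, yaw] about the fixed x, y, z axes, in that order (R = Rz(yaw) Ry(pitch) Rx(roll)).
In Python, from station import arm gives the robot as it stands.
- The arm moves only by the shell command python3 drive.py 'ROWS' [FORCE]. ROWS is rows parted by semicolons, their numbers by spaces, 1 to 12 of them, each of 5 numbers: dx, dy, dz in m, then a turn about the tool's z in rad, then the opening from 0.0 (shut) to 1.0 (fully open); each row shifts and turns the commanded pose from where the row before left it, along the tool's axes as they then stand; what a row does not reach is not made up. A row lasts 1/12 s, in which the tool goes at most 0.0417 m and 0.125 rad, less where a joint would pass 70% of its speed; a pose out of reach is approached as far as the arm can. The fingers move at their own pace and stop on an object; FORCE is the grip in N (left out, the last holds). Time passes only in rows, so rows that do not move let the fingers close. It prints the time, the measured TCP pose, the force, the opening and the grip force at its end.
- arm.get_obs(): the state, without advancing time (a new reading comes with each control period).
- arm.read_camera(name): name is "scene" or "top" or "wrist"; returns the picture (400x640x3 uint8, red, green, blue); there is no depth.
- arm.camera_info(name): a dict with "fov_y" (degrees; the focal length in pixels is half the picture's height over the tangent of half this angle, whatever the lens; pixels are square), "cx", "cy" (the principal point, pixels), "cam_to_world" (4x4, takes a point from camera to world coordinates). Camera axes: x right, y down, z forward; pixel columns grow to the right and rows downward; lengths in m; the calibration is good to about 2 mm. A picture is of the moment at which its call begins: read the wrist's pose just before it. camera_info takes no time and is no camera call; for the wrist camera it gives the pose at the moment of the call.
- arm.hand_in(): hands the job in; it is judged then, once.
The state is a dict: "time": time; "joints": joint angles; "dq": joint speeds; "effort": joint torques, N m; "eef_pos": TCP position; "eef_rot": TCP orientation; "wrist_force": force on the tool from outside, world axes, zero at the start; "moment": the same for the moment, N m; "opening": opening from 0.0 (shut) to 1.0 (fully open); "grasp_force": force on a finger pad.
Only numpy, scipy, OpenCV 4.12 (cv2) and the standard library are available. Lean on these libraries where they do the work, as an engineer would, in place of code of your own. Each camera call takes 0.05 s, during which the arm holds its last target. There are 200 camera calls.

## Working session

There is one attempt and no reset: what is moved stays moved. The work goes in short steps, Python scripts to look and compute and a shell command to move; the robot and the scene stay as the last step left them, time stands still between calls to the robot, and variables do not carry over. Pictures are saved under pics/ and viewed, at most 10 in all, crops included, and the job is handed in when it is done.

```bash
ls; mkdir -p pics; python3 - <<'E'
from station import arm
import cv2,numpy as np
for n in("scene","top"):
    im=arm.read_camera(n); cv2.imwrite(f"pics/{n}0.png",im[:,:,::-1]); i=arm.camera_info(n); print(n,i["fov_y"],i["cx"],i["cy"],np.round(i["cam_to_world"],3).tolist())
o=arm.get_obs();print(o["time"],o["eef_pos"],o["eef_rot"])
E
```

```text
drive.py
pics
station.py
scene 48.99442595896326 320.40915569357486 206.7380631093795 [[0.83, -0.336, 0.446, -0.06], [-0.558, -0.502, 0.661, -0.76], [0.002, -0.797, -0.604, 0.845], [0.0, 0.0, 0.0, 1.0]]
top 46.21256982717247 315.07594619485866 198.1067371671973 [[0.002, -0.998, 0.056, 0.389], [-1.0, -0.003, -0.019, 0.018], [0.02, -0.056, -0.998, 1.394], [0.0, 0.0, 0.0, 1.0]]
0.1 [0.16115961 0.62914661 0.2301573 ] [-3.13970191e+00 -1.50357041e-04  2.89080817e+00]
```

View pics/scene0.png

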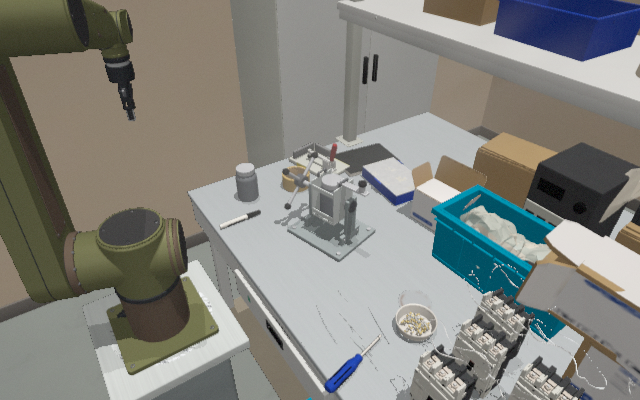

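View pics/top0.png

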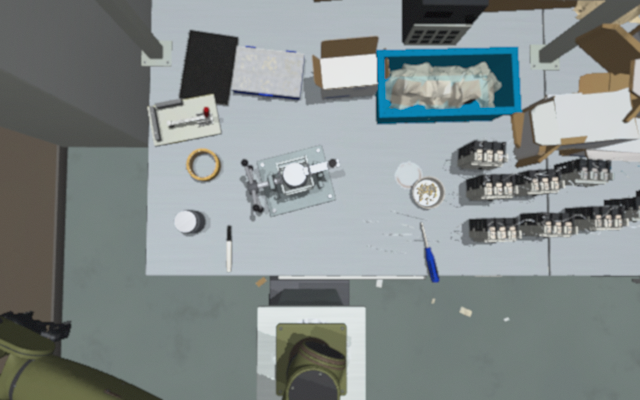

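The scene view shows the stand around (330,215). In the top view the stand is centred near (295,180), with the wheel at (255,185) towards +y and the keeper knob at (334,163). I'll zoom in on both.

```bash
python3 - <<'E'
import cv2,numpy as np
a=cv2.imread("pics/top0.png")[135:225,230:350]; b=cv2.imread("pics/scene0.png")[140:260,270:390]
a=cv2.resize(a,(720,540),interpolation=cv2.INTER_CUBIC)
cv2.imwrite("pics/topc.png",a)
cv2.imwrite("pics/scenec.png",cv2.resize(b,(600,600),interpolation=cv2.INTER_CUBIC))
E
```

```text
(no output)
```

View pics/topc.png

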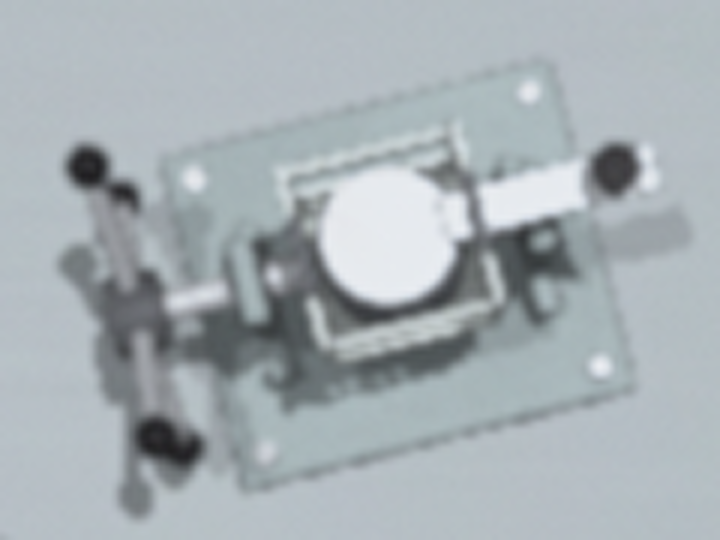

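View pics/scenec.png

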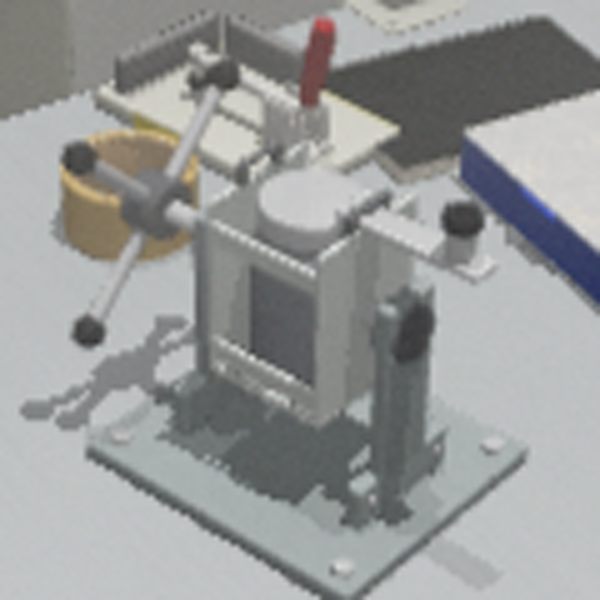

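Top crop: the base corners are at about (162,157), (543,60), (632,385) and (245,490). The upper balls are at (88,166) and (155,437), and the knob is at (615,167). The keeper is drawn back.

```bash
cat >h.py <<'E'
from station import arm
import numpy as np
def ray(n,u,v,z):
    i=arm.camera_info(n);f=200/np.tan(np.radians(i["fov_y"])/2)
    M=np.array(i["cam_to_world"]);d=M[:3,:3]@[(u-i["cx"])/f,(v-i["cy"])/f,1]
    return M[:3,3]+d*(z-M[2,3])/d[2]
E
python3 - <<'E'
from h import *
t=lambda u,v,z:ray("top",u/6+230-.4,v/6+135-.4,z)
c=[t(*p,.012) for p in((162,157),(543,60),(632,385),(245,490))]
C=sum(c)/4; print("C",C.round(4))
y=(c[0]-c[1]+c[3]-c[2])/2; x=(c[0]-c[3]+c[1]-c[2])/2
print(np.linalg.norm(x),np.linalg.norm(y),np.arctan2(-y[0],y[1]),np.arctan2(x[1],x[0]))
b=[t(88,166,.19),t(155,437,.19)];k=t(615,167,.2215)
print("balls",b,"knob",k)
h=(b[0]+b[1])/2;d=b[0]-b[1];print("hub",h,np.linalg.norm(d),np.arctan2(d[1],d[0]))
d=h-k;print(np.linalg.norm(d[:2]),np.arctan2(-d[0],d[1]))
s=lambda u,v,z:ray("scene",u/5+270-.4,v/5+140-.4,z)
print("scene knob",s(462,210,.2215),"balls",s(216,72,.19),s(80,158,.19))
sc=[s(*p,.012) for p in((85,447),(345,598),(527,445))];print("base centre",(sc[0]+sc[2])/2,sc)
print([q.round(4) for q in c])
E
```

```text
C [0.5203 0.0486 0.012 ]
0.1682546203882799 0.19567197687849774 0.2617742093591898 0.2586727082788976
balls [array([0.54883031, 0.17697966, 0.19      ]), array([0.43244132, 0.147244  , 0.19      ])] knob [ 0.54518401 -0.04783533  0.2215    ]
hub [0.49063581 0.16211183 0.19      ] 0.12012745995738346 0.2501344581191433
0.2169177692427719 0.2541982315922891
scene knob [ 0.54759297 -0.04879329  0.2215    ] balls [0.54838875 0.18205785 0.19      ] [0.43459528 0.14540038 0.19      ]
base centre [0.52057404 0.04507439 0.012     ] [array([0.41178953, 0.11684488, 0.012     ]), array([ 0.46449628, -0.07170914,  0.012     ]), array([ 0.62935855, -0.02669611,  0.012     ])]
[array([0.577 , 0.1642, 0.012 ]), array([ 0.6262, -0.0238,  0.012 ]), array([ 0.465 , -0.0679,  0.012 ]), array([0.4129, 0.1221, 0.012 ])]
```

```bash
cat >>h.py <<'E'
psi=0.256; C=np.array([.5205,.047]); ex=np.array([np.cos(psi),np.sin(psi)]); ey=np.array([-ex[1],ex[0]])
from scipy.spatial.transform import Rotation as Ro
def S():  # tcp in stand frame
    o=arm.get_obs();p=o["eef_pos"];d=p[:2]-C
    print("t",round(o["time"],2),"stand xyz",(d@ex).round(4),(d@ey).round(4),p[2].round(4),"rpy",np.round(o["eef_rot"],3),"F stand",np.round([o["wrist_force"][:2]@ex,o["wrist_force"][:2]@ey,o["wrist_force"][2]],1),"op",round(o["opening"],3))
def to(x,y,z):
    o=arm.get_obs();w=np.r_[C+x*ex+y*ey,z]-o["eef_pos"]
    print("tool d",Ro.from_euler("xyz",o["eef_rot"]).inv().apply(w).round(4))
E
python3 drive.py '0 0 -.02 -.12 .6; 0 0 -.02 -.12 .6;0 0 -.02 -.12 .6;0 0 -.02 -.12 .6;0 0 0 -.027 .6;0 0 0 0 .6'
python3 -c "
from h import *
S();k=np.array([.546,-.0483])-C;print(k@ex,k@ey);to(k@ex,k@ey,.30)"
```

```text
time: 0.6
eef_pos: [0.1615, 0.6301, 0.313]
eef_rot: [3.139, 0.001, -2.885]
wrist_force: [-0.7, -1.1, 0.1]
opening: 0.601
grasp_force: 0.0
t 0.6 stand xyz -0.1996 0.655 0.313 rpy [ 3.139e+00  1.000e-03 -2.885e+00] F stand [-0.9 -0.8  0.1] op 0.601
0.0005377757254317148 -0.09865115710050816
tool d [-0.1998 -0.7538  0.0116]
```

```bash
python3 drive.py '-.01 -.0375 0 0 .6;-.01 -.0375 0 0 .6;-.01 -.0375 0 0 .6;-.01 -.0375 0 0 .6;-.01 -.0375 0 0 .6;-.01 -.0375 0 0 .6;-.01 -.0375 0 0 .6;-.01 -.0375 0 0 .6;-.01 -.0375 0 0 .6;-.01 -.0375 0 0 .6'
python3 drive.py '-.01 -.0375 0 0 .6;-.01 -.0375 0 0 .6;-.01 -.0375 0 0 .6;-.01 -.0375 0 0 .6;-.01 -.0375 0 0 .6;-.01 -.0375 0 0 .6;-.01 -.0375 0 0 .6;-.01 -.0375 0 0 .6;-.01 -.0375 0 0 .6;-.01 -.0375 0 0 .6;0 0 0 0 .6;0 0 0 0 .6'
python3 -c "
from h import *
import cv2
S();to(0,-.0985,.204)
cv2.imwrite('pics/w1.png',arm.read_camera('wrist')[:,:,::-1])"
```

```text
time: 1.43
eef_pos: [0.353, 0.2902, 0.3098]
eef_rot: [-3.141, -0.002, -2.886]
wrist_force: [-0.1, 0.3, 0.3]
opening: 0.603
grasp_force: 0.0
time: 2.43
eef_pos: [0.5447, -0.0468, 0.3091]
eef_rot: [3.14, -0.004, -2.89]
wrist_force: [-0.9, -0.2, -0.2]
opening: 0.602
grasp_force: 0.0
t 2.43 stand xyz -0.0003 -0.0969 0.3091 rpy [ 3.14  -0.004 -2.89 ] F stand [-0.9  0.  -0.2] op 0.602
tool d [-0.0007 -0.0018  0.1051]
```

View pics/w1.png

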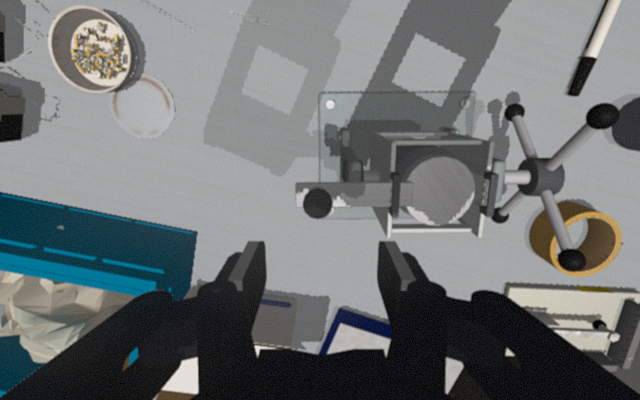

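The wrist view shows the knob at (318,202), centred between the fingers, with the bar square to them. I'll check its position by ray before lowering.

```bash
python3 -c "
from h import *
p=ray('wrist',318,202,.2215)[:2]-C;print(p@ex,p@ey)
a=ray('wrist',602,116,.19)[:2]-C;b=ray('wrist',571,260,.19)[:2]-C
for q in(a,b):print(q@ex,q@ey)"
python3 drive.py '0 0 .02 0 .6;0 0 .02 0 .6;0 0 .02 0 .6;0 0 .02 0 .6;0 0 .015 0 .6;0 0 .01 0 .6;0 0 0 0 .6;0 0 0 0 .6' 20
python3 -c "
from h import *
S()"
```

```text
-0.00032737836956909605 -0.09754028151171505
-0.05901146855165549 0.12075762608340024
0.0622802820522289 0.12100941733426945
time: 3.15
eef_pos: [0.5444, -0.0443, 0.2061]
eef_rot: [3.141, -0.001, -2.884]
wrist_force: [-0.3, -0.3, 0.8]
opening: 0.599
grasp_force: 0.0
t 3.15 stand xyz -0.0 -0.0944 0.2061 rpy [ 3.141e+00 -1.000e-03 -2.884e+00] F stand [-0.4 -0.3  0.8] op 0.599
```

```bash
python3 drive.py '0 -.003 .002 0 .2;0 0 0 0 .15;0 0 0 0 .15;0 0 0 0 .15;0 0 0 0 .15;0 0 0 0 .15' 20
python3 -c "
from h import *
S()"
```

```text
time: 3.65
eef_pos: [0.5463, -0.0484, 0.2057]
eef_rot: [-3.14, 0.002, -2.885]
wrist_force: [0.2, -1.0, 5.0]
opening: 0.242
grasp_force: 19.7
t 3.65 stand xyz 0.0008 -0.0989 0.2057 rpy [-3.140e+00  2.000e-03 -2.885e+00] F stand [-0.1 -1.   5. ] op 0.242
```

Gripped at y = −0.099. Home is at y = −0.036, so I'll slide about 63 mm.

```bash
python3 drive.py '0 .006 0 0 .15;0 .008 0 0 .15;0 .008 0 0 .15;0 .008 0 0 .15;0 .008 0 0 .15;0 .008 0 0 .15;0 .007 0 0 .15;0 .005 0 0 .15;0 .003 0 0 .15;0 0 0 0 .15;0 0 0 0 .15'
python3 -c "
from h import *
S()"
```

```text
time: 4.57
eef_pos: [0.5305, 0.0115, 0.2056]
eef_rot: [-3.141, 0.002, -2.885]
wrist_force: [-1.0, -0.0, 6.4]
opening: 0.245
grasp_force: 19.9
t 4.57 stand xyz 0.0007 -0.0369 0.2056 rpy [-3.141e+00  2.000e-03 -2.885e+00] F stand [-0.9  0.2  6.4] op 0.245
```

```bash
python3 drive.py '0 .002 0 0 .15;0 .002 0 0 .15;0 0 0 0 .15;0 0 0 0 .15'
python3 -c "
from h import *
S()"
```

```text
time: 4.9
eef_pos: [0.5303, 0.0122, 0.2057]
eef_rot: [-3.134, 0.002, -2.886]
wrist_force: [2.0, -10.7, 4.7]
opening: 0.246
grasp_force: 20.0
t 4.9 stand xyz 0.0007 -0.0361 0.2057 rpy [-3.134e+00  2.000e-03 -2.886e+00] F stand [ -0.8 -10.9   4.7] op 0.246
```

The bar is at its stop, with 11 N against it. Next I release, lift and go to the wheel's −x side.

```bash
python3 drive.py '0 -.002 0 0 .5;0 0 0 0 .5;0 0 0 0 .5;0 0 0 0 .5;0 0 -.02 0 .5;0 0 -.03 0 .5;0 0 -.03 0 .5;0 0 -.02 0 0;.01 .015 0 0 0;.03 .025 0 0 0;.03 .025 0 0 0;.02 .025 0 0 0' 
python3 drive.py '0 .025 0 0 0;0 .025 0 0 0;0 .014 0 0 0;0 0 0 0 0;0 0 0 0 0;0 0 0 0 0'
python3 - <<'E'
from h import *
import cv2
S();to(-.093,.118,.177)
a=arm.read_camera("top")[135:225,230:350];b=arm.read_camera("scene")[130:250,270:390]
cv2.imwrite("pics/c2.png",np.hstack([cv2.resize(a,(480,360)),cv2.resize(b,(320,360))])[:,:,::-1])
E
```

```text
time: 5.9
eef_pos: [0.4177, 0.0776, 0.3038]
eef_rot: [3.141, -0.001, -2.886]
wrist_force: [1.2, 1.0, 1.1]
opening: 0.002
grasp_force: 0.0
time: 6.4
eef_pos: [0.4035, 0.1388, 0.304]
eef_rot: [-3.141, -0.001, -2.885]
wrist_force: [1.6, -0.2, 0.3]
opening: -0.002
grasp_force: 0.0
t 6.4 stand xyz -0.0899 0.1184 0.304 rpy [-3.141e+00 -1.000e-03 -2.885e+00] F stand [ 1.5 -0.6  0.3] op -0.002
tool d [ 0.003  -0.0004  0.127 ]
```

View pics/c2.png

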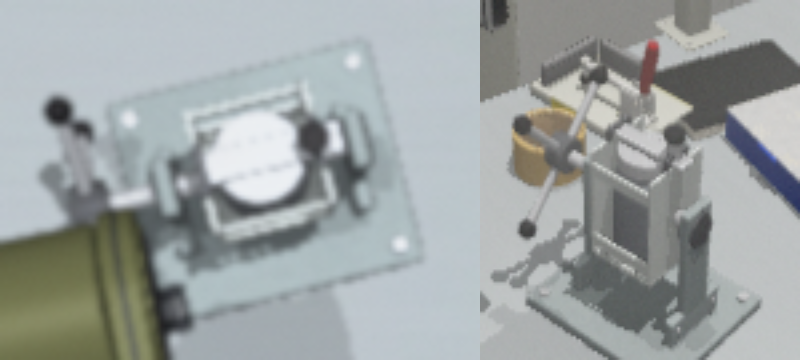

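The picture shows the keeper bar across the lid, the knob over its near edge at (313,137), and the cage upright. Next I lower beside the spoke and push.

```bash
python3 drive.py '.003 0 .03 0 0;0 0 .03 0 0;0 0 .03 0 0;0 0 .025 0 0;0 0 .012 0 0;0 0 0 0 0;0 0 0 0 0' 
python3 -c "
from h import *
S()"
```

```text
time: 7.08
eef_pos: [0.4009, 0.1379, 0.1776]
eef_rot: [3.142, -0.0, -2.886]
wrist_force: [0.0, -0.7, 0.8]
opening: 0.002
grasp_force: 0.0
t 7.08 stand xyz -0.0927 0.1182 0.1776 rpy [ 3.142 -0.    -2.886] F stand [-0.2 -0.6  0.8] op 0.002
```

```bash
python3 drive.py '-.01 0 0 0 0;-.008 0 0 0 0;-.008 0 0 0 0;-.008 0 0 0 0;-.008 0 0 0 0;-.008 0 0 0 0;-.008 0 0 0 0;-.008 0 0 0 0;-.008 0 0 0 0;-.007 0 0 0 0;-.007 0 0 0 0;-.007 0 0 0 0'
python3 drive.py '-.007 0 0 0 0;-.007 0 0 0 0;-.006 0 0 0 0;-.005 0 0 0 0;-.002 0 0 0 0;0 0 0 0 0;0 0 0 0 0'
python3 - <<'E'
from h import *
import cv2
S();to(.0295,.118,.1776)
a=arm.read_camera("scene")[130:250,260:400];b=arm.read_camera("wrist")
cv2.imwrite("pics/c3.png",np.hstack([cv2.resize(a,(420,360)),cv2.resize(b,(380,360))])[:,:,::-1])
E
```

```text
time: 8.08
eef_pos: [0.4921, 0.1622, 0.1765]
eef_rot: [3.142, -0.004, -2.885]
wrist_force: [-5.6, -2.3, -0.6]
opening: 0.0
grasp_force: 2.9
time: 8.67
eef_pos: [0.5194, 0.1694, 0.1775]
eef_rot: [-3.142, 0.002, -2.885]
wrist_force: [-0.9, -0.1, 0.2]
opening: 0.002
grasp_force: 0.2
t 8.67 stand xyz 0.0299 0.1186 0.1775 rpy [-3.142e+00  2.000e-03 -2.885e+00] F stand [-0.9  0.2  0.2] op 0.002
tool d [ 0.0004 -0.0006 -0.0001]
```

View pics/c3.png

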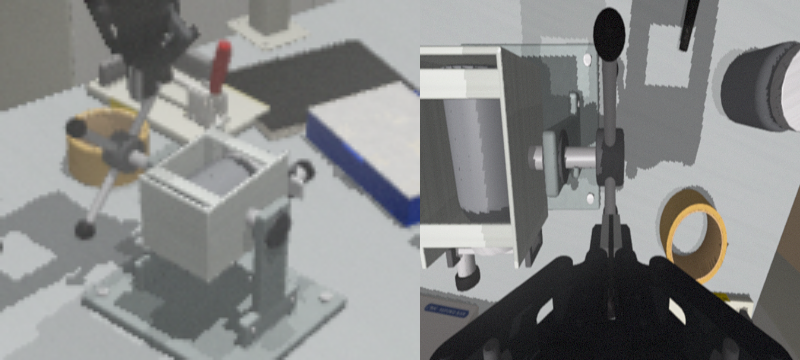

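A quarter turn is done: the cage lies on its side and the next ball is at about (318,37) in the wrist picture. I'll measure the spoke angle by casting that ball's ray onto the wheel plane.

```bash
cat >>h.py <<'E'
import cv2
def wheel(u0=318,v0=37,win=45,cam="wrist"):
    im=arm.read_camera(cam).max(2)<50
    m=np.zeros_like(im);m[max(0,v0-win):v0+win,u0-win:u0+win]=1;m&=im
    n,l,st,c=cv2.connectedComponentsWithStats(m.astype(np.uint8));k=1+st[1:,4].argmax();u,v=c[k]
    A,B=ray(cam,u,v,.3),ray(cam,u,v,.1);y=lambda P:(P[:2]-C)@ey
    P=A+(B-A)*(.118-y(A))/(y(B)-y(A)) if abs(y(B)-y(A))>.05 else None
    # near-vertical rays: intersect with circle of radius .085 about hub (x-z)
    ts=np.linspace(0,1,4001);Q=A+ts[:,None]*(B-A);x=(Q[:,:2]-C)@ex;z=Q[:,2]-.13
    r=np.hypot(x,z);i=abs(r-.085).argmin()
    print("ball px",u.round(1),v.round(1),"area",st[k,4],"x,z",x[i].round(4),z[i].round(4),"ang from up",np.degrees(np.arctan2(x[i],z[i])).round(1),"err",(r[i]-.085).round(5),P)
E
python3 -c "
from h import *
wheel()"
```

```text
ball px 318.3 38.6 area 2448 x,z -0.0617 0.0585 ang from up -46.5 err 1e-05 None
```

Ball at −46.5°, so the turn is about 88.5°. Second push.

```bash
python3 drive.py '.003 0 -.02 0 0;0 0 -.03 0 0;0 0 -.02 0 0;.025 0 0 0 0;.035 0 0 0 0;.035 0 0 0 0;.025 0 0 0 0;0 0 .02 0 0;0 0 .03 0 0;0 0 .02 0 0;0 0 0 0 0;0 0 0 0 0'
python3 -c "
from h import *
S()"
```

```text
time: 9.82
eef_pos: [0.3992, 0.1379, 0.1767]
eef_rot: [3.142, -0.001, -2.885]
wrist_force: [-0.6, 0.7, 0.4]
opening: -0.002
grasp_force: 0.0
t 9.82 stand xyz -0.0944 0.1186 0.1767 rpy [ 3.142e+00 -1.000e-03 -2.885e+00] F stand [-0.4  0.9  0.4] op -0.002
```

```bash
python3 drive.py '-.011 0 0 0 0;-.008 0 0 0 0;-.008 0 0 0 0;-.008 0 0 0 0;-.008 0 0 0 0;-.008 0 0 0 0;-.008 0 0 0 0;-.008 0 0 0 0;-.008 0 0 0 0;-.008 0 0 0 0;-.007 0 0 0 0;-.007 0 0 0 0'
python3 drive.py '-.007 0 0 0 0;-.007 0 0 0 0;-.006 0 0 0 0;-.005 0 0 0 0;-.003 0 0 0 0;0 0 0 0 0;0 0 0 0 0'
python3 - <<'E'
from h import *
S();wheel()
a=arm.read_camera("scene")[130:250,260:400]
cv2.imwrite("pics/c4.png",cv2.resize(a,(420,360))[:,:,::-1])
E
```

```text
time: 10.82
eef_pos: [0.4931, 0.1625, 0.1765]
eef_rot: [3.142, -0.004, -2.885]
wrist_force: [-4.9, -1.6, -0.1]
opening: 0.002
grasp_force: 3.0
time: 11.4
eef_pos: [0.5215, 0.1699, 0.1775]
eef_rot: [-3.142, 0.002, -2.885]
wrist_force: [0.5, -0.1, 0.5]
opening: -0.0
grasp_force: 0.0
t 11.4 stand xyz 0.0321 0.1187 0.1775 rpy [-3.142e+00  2.000e-03 -2.885e+00] F stand [ 0.4 -0.2  0.5] op -0.0
ball px 318.2 35.3 area 2540 x,z -0.0603 0.06 ang from up -45.1 err -1e-05 None
```

View pics/c4.png

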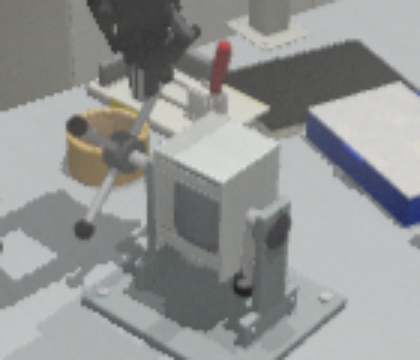

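The cage is upside down, with the ball at −45.1° and the knob below at (243,285). I'll wait about 3 s, then go round to the +x side.

```bash
Z='0 0 0 0 0;0 0 0 0 0;0 0 0 0 0;0 0 0 0 0'; python3 drive.py '.003 0 -.02 0 0;0 0 -.03 0 0;0 0 -.02 0 0;0 0 0 0 0;0 0 0 0 0;0 0 0 0 0;0 0 0 0 0;0 0 0 0 0;0 0 0 0 0;0 0 0 0 0;0 0 0 0 0;0 0 0 0 0' | head -1
python3 drive.py '0 0 0 0 0;0 0 0 0 0;0 0 0 0 0;0 0 0 0 0;0 0 0 0 0;0 0 0 0 0;0 0 0 0 0;0 0 0 0 0;0 0 0 0 0;0 0 0 0 0;0 0 0 0 0;0 0 0 0 0' | head -1
python3 drive.py '0 0 0 0 0;0 0 0 0 0;0 0 0 0 0;0 0 0 0 0;0 0 0 0 0;0 0 0 0 0;0 0 0 0 0;0 0 0 0 0;0 0 0 0 0;0 0 0 0 0;0 0 0 0 0;0 0 0 0 0' | head -1
python3 drive.py '-.02 0 0 0 0;-.025 0 0 0 0;-.019 0 0 0 0;0 0 0 0 0;0 0 .02 0 0;0 0 .03 0 0;0 0 .02 0 0;0 0 0 0 0;0 0 0 0 0'
python3 -c "
from h import *
S()"
```

```text
time: 12.5
time: 13.5
time: 14.5
time: 15.25
eef_pos: [0.5784, 0.1849, 0.1761]
eef_rot: [3.141, -0.003, -2.885]
wrist_force: [-0.5, 0.4, 0.3]
opening: -0.003
grasp_force: 0.0
t 15.25 stand xyz 0.0909 0.1187 0.1761 rpy [ 3.141e+00 -3.000e-03 -2.885e+00] F stand [-0.4  0.6  0.3] op -0.003
```

```bash
python3 drive.py '.008 0 0 0 0;.008 0 0 0 0;.008 0 0 0 0;.008 0 0 0 0;.008 0 0 0 0;.008 0 0 0 0;.008 0 0 0 0;.008 0 0 0 0;.008 0 0 0 0;.007 0 0 0 0;.007 0 0 0 0;.007 0 0 0 0'
python3 drive.py '.007 0 0 0 0;.007 0 0 0 0;.006 0 0 0 0;.005 0 0 0 0;.0035 0 0 0 0;0 0 0 0 0;0 0 0 0 0'
python3 -c "
from h import *
S()"
python3 drive.py '-.003 0 -.02 0 0;0 0 -.03 0 0;0 0 -.02 0 0;-.025 0 0 0 0;-.035 0 0 0 0;-.035 0 0 0 0;-.025 0 0 0 0;0 0 .02 0 0;0 0 .03 0 0;0 0 .02 0 0;0 0 0 0 0;0 0 0 0 0'
python3 - <<'E'
from h import *
S()
a=arm.read_camera("scene")[130:250,260:400];b=arm.read_camera("wrist")
cv2.imwrite("pics/c5.png",np.hstack([cv2.resize(a,(350,300)),cv2.resize(b,(450,300))])[:,:,::-1])
E
```

```text
time: 16.25
eef_pos: [0.4894, 0.1616, 0.1771]
eef_rot: [3.141, 0.001, -2.885]
wrist_force: [4.8, 1.7, -0.4]
opening: -0.0
grasp_force: 2.6
time: 16.83
eef_pos: [0.4613, 0.1542, 0.1771]
eef_rot: [-3.142, -0.002, -2.885]
wrist_force: [0.9, 0.4, 1.9]
opening: 0.003
grasp_force: 0.9
t 16.83 stand xyz -0.0301 0.1187 0.1771 rpy [-3.142e+00 -2.000e-03 -2.885e+00] F stand [1.  0.1 1.9] op 0.003
time: 17.83
eef_pos: [0.5794, 0.1851, 0.1748]
eef_rot: [3.141, -0.006, -2.885]
wrist_force: [-0.0, -0.2, -0.3]
opening: 0.002
grasp_force: 0.0
t 17.83 stand xyz 0.0919 0.1187 0.1748 rpy [ 3.141 -0.006 -2.885] F stand [-0.  -0.2 -0.3] op 0.002
```

View pics/c5.png

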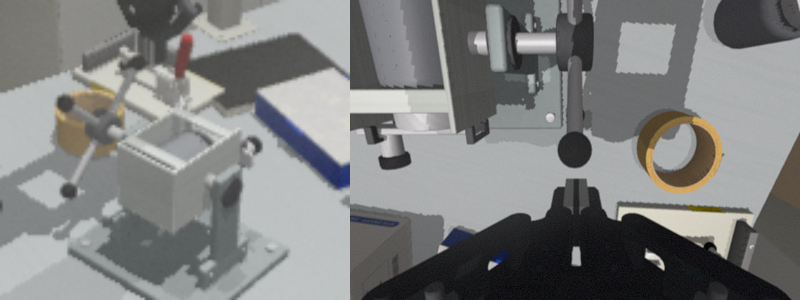

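The cage is back on its side, and the +x ball is at (575,150) in the composite, just ahead of the fingers. Last quarter.

```bash
python3 drive.py '.009 0 0 0 0;.008 0 0 0 0;.008 0 0 0 0;.008 0 0 0 0;.008 0 0 0 0;.008 0 0 0 0;.008 0 0 0 0;.008 0 0 0 0;.008 0 0 0 0;.007 0 0 0 0;.007 0 0 0 0;.007 0 0 0 0'
python3 drive.py '.007 0 0 0 0;.007 0 0 0 0;.006 0 0 0 0;.005 0 0 0 0;.004 0 0 0 0;0 0 0 0 0;0 0 0 0 0'
python3 -c "
from h import *
S()"
python3 drive.py '-.003 0 -.02 0 0;0 0 -.03 0 0;0 0 -.03 0 0;0 0 -.03 0 0;0 0 -.02 0 0;0 0 0 0 0;0 0 0 0 0'
python3 - <<'E'
from h import *
S()
a=arm.read_camera("scene")[130:250,260:400];b=arm.read_camera("wrist");t=arm.read_camera("top")
cv2.imwrite("pics/c6.png",np.vstack([np.hstack([cv2.resize(a,(350,300)),cv2.resize(b,(450,300))]),cv2.resize(t[80:290,130:530],(800,300))])[:,:,::-1])
E
```

```text
time: 18.93
eef_pos: [0.4899, 0.1617, 0.1771]
eef_rot: [3.141, 0.002, -2.885]
wrist_force: [6.1, 1.9, -1.0]
opening: 0.001
grasp_force: 2.8
time: 19.52
eef_pos: [0.4613, 0.1542, 0.1771]
eef_rot: [-3.142, -0.002, -2.885]
wrist_force: [1.5, 0.7, 2.7]
opening: -0.001
grasp_force: 1.1
t 19.52 stand xyz -0.0301 0.1186 0.1771 rpy [-3.142e+00 -2.000e-03 -2.885e+00] F stand [1.6 0.3 2.7] op -0.001
time: 20.1
eef_pos: [0.4649, 0.155, 0.3075]
eef_rot: [-3.141, -0.001, -2.885]
wrist_force: [-0.1, -0.4, -0.8]
opening: 0.002
grasp_force: 0.0
t 20.1 stand xyz -0.0265 0.1186 0.3075 rpy [-3.141e+00 -1.000e-03 -2.885e+00] F stand [-0.2 -0.4 -0.8] op 0.002
```

View pics/c6.png

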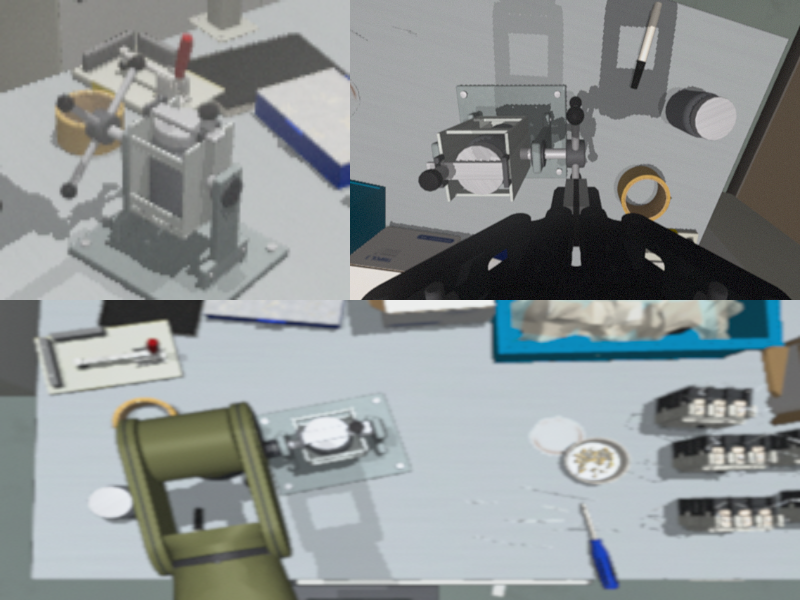

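The cage is upright again with the bar across the lid, and the bystanders are in place. The knob is at about (114,240) and the ball at about (321,136) in wrist pixels. I'll measure the tilt and keeper travel numerically.

```bash
python3 - <<'E'
from h import *
im=arm.read_camera("wrist").max(2)<50
m=np.zeros_like(im);m[215:265,85:140]=1;m&=im
n,l,st,c=cv2.connectedComponentsWithStats(m.astype(np.uint8));k=1+st[1:,4].argmax()
p=ray("wrist",*c[k],.217)[:2]-C;print("knob",c[k],st[k],p@ex,p@ey)
wheel(321,134,16); S()
E
```

```text
knob [120.90740741 235.69753086] [103 228  28  24 162] -0.0017585273450555123 -0.0300146072502346
ball px 320.2 140.6 area 267 x,z -0.0677 0.0514 ang from up -52.8 err 2e-05 None
t 20.35 stand xyz -0.0272 0.1187 0.305 rpy [ 3.141 -0.004 -2.885] F stand [-0.4  0.3 -0.3] op 0.002
```

The masks merged with neighbouring dark parts, so I'll back off and compare the ball and knob positions with the first scene picture.

```bash
python3 drive.py '.02 .03 -.01 0 0;.02 .03 -.01 0 0;.02 .03 0 0 0;.02 .03 0 0 0;.01 .03 0 0 0;0 .03 0 0 0;0 0 0 0 0;0 0 0 0 0;0 0 0 0 0' | head -2
python3 - <<'E'
from h import *
a=cv2.imread("pics/scene0.png")[:,:,::-1];b=arm.read_camera("scene")
def cen(im,u,v,w=6):
    s=im[v-w:v+w+1,u-w:u+w+1].max(2)<85; n,l,st,c=cv2.connectedComponentsWithStats(s.astype(np.uint8));k=1+st[1:,4].argmax();return c[k].round(1)+[u-w,v-w],st[k,4]
for u,v in((286,172),(287,206),(313,154)):print(cen(a,u,v),cen(b,u,v))
g=lambda i:cv2.cvtColor(i,cv2.COLOR_RGB2GRAY)
x0,y0=275,150
for nm,(x0,y0,w,h) in{"wheel":(278,150,36,64),"cagefront":(312,190,22,34)}.items():
    r=cv2.matchTemplate(g(b)[y0-6:y0+h+6,x0-6:x0+w+6],g(np.ascontiguousarray(a))[y0:y0+h,x0:x0+w],cv2.TM_CCOEFF_NORMED);print(nm,cv2.minMaxLoc(r))
t=arm.read_camera("top")
t0=cv2.imread("pics/top0.png")[:,:,::-1]
m=np.abs(t.astype(int)-t0).max(2)>60
n,l,st,c=cv2.connectedComponentsWithStats(m.astype(np.uint8))
print([(st[i].tolist()) for i in range(1,n) if st[i,4]>25])
for nm,im in(("old",t0),("new",t)):
    print(nm,cen(im,244,163,4),cen(im,256,208,4),cen(im,332,163,5),cen(im,320,165,9))
cv2.imwrite("pics/c7.png",np.hstack([cv2.resize(b[140:260,270:390],(400,400)),cv2.resize(t[135:225,230:350],(400,400))])[:,:,::-1])
S()
E
```

```text
time: 21.1
eef_pos: [0.3322, 0.306, 0.3263]
(array([285.4, 171.7]), np.int32(26)) (array([285.5, 171.3]), np.int32(26))
(array([287.2, 206.2]), np.int32(22)) (array([287. , 206.3]), np.int32(20))
(array([313.1, 155.4]), np.int32(25)) (array([313.2, 155.4]), np.int32(26))
wheel (0.063347227871418, 0.9934607744216919, (11, 12), (6, 6))
cagefront (-0.16975629329681396, 0.9503723382949829, (2, 12), (6, 6))
[[328, 159, 9, 9, 63], [293, 165, 19, 21, 95], [89, 220, 193, 180, 5732], [0, 312, 53, 22, 447], [61, 322, 10, 17, 124], [61, 358, 101, 42, 2010], [265, 369, 10, 11, 59], [345, 368, 10, 23, 149]]
old (array([244.3, 162.6]), np.int32(29)) (array([256.6, 208.2]), np.int32(46)) (array([332. , 162.7]), np.int32(34)) (array([316.2, 173.8]), np.int32(4))Traceback (most recent call last):
  File "<stdin>", line 16, in <module>
  File "<stdin>", line 4, in cen
ValueError: attempt to get argmax of an empty sequence
```

The wheel balls are within 0.4 px of their start positions, so the cage is upright to about 1°. Last check is the keeper, in the top view.

```bash
python3 - <<'E'
from h import *
t=arm.read_camera("top")
s=t[160:180,300:318].max(2)<60;v,u=np.nonzero(s);u=u+300;v=v+160
p=ray("top",np.median(u),np.median(v),.2215)[:2]-C;print(len(u),np.median(u),np.median(v),p@ex,p@ey);S()
E
```

```text
0 nan nan nan nan
t 21.25 stand xyz -0.1161 0.2977 0.3269 rpy [-3.141e+00 -1.000e-03 -2.887e+00] F stand [ 1.  -0.2  0. ] op -0.002
  return _methods._mean(a, axis=axis, dtype=dtype,
  ret = ret.dtype.type(ret / rcount)
```

```bash
python3 - <<'E'
from h import *
t=arm.read_camera("top")
print(t[160:182,298:320].max(2)[::2])
c2=cv2.imread("pics/c2.png")[:,:480];c2=cv2.resize(c2,(120,90),interpolation=cv2.INTER_AREA).max(2)
print(c2[25:47,68:90][::2])
E
```

```text
[[180 189 190 190 197 199 176 157 201 219 199 196 197 196 191 187 190 192
  192 193 196 198]
 [216 209 200 194 176 142 117 114 160 190 189 193 197 191 172 166 185 189
  179 173 177 176]
 [240 231 198 157 124 121 126 116 102 105 121 146 162 165 167 168 156 148
  167 187 190 167]
 [241 241 241 232 195 145 117  89  69  64  65  67  97 169 230 240 210 128
  137 177 191 180]
 [237 233 237 242 241 210 124  68  66  70  71  71  69 107 190 233 223 151
  124 161 189 190]
 [241 241 241 241 229 174 114  77  67  69  70  69  81 132 204 238 241 210
  125 135 179 191]
 [241 241 242 241 235 205 161 135 111  86  69  67 102 161 203 220 210 162
  106 117 163 188]
 [241 241 240 240 238 220 167 144 135 121  97  96 115 123 121 118 112  96
   71  81 132 174]
 [229 227 221 222 230 222 154  88  94 113 108 106 142 151 116  94  90  86
   74  67  97 127]
 [240 242 243 242 235 192 117  80  95 116 115 118 166 202 178 117  91  91
   83  71  66  65]
 [242 242 240 222 161 107  86  86 105 119 121 110 125 187 201 139  94  90
   87  79  89 121]]
[[184 188 193 199 204 200 180 170 200 216 205 198 197 196 191 188 190 192
  
[... 247 characters left out ...]
2  82 114 168 216 228 199 140
  142 174 188 179]
 [240 241 239 238 237 214 143  85  69  70  71  71  76 116 187 228 216 160
  132 160 186 187]
 [241 242 242 241 233 202 139  85  69  70  72  70  77 116 187 232 236 204
  139 139 176 189]
 [242 242 242 241 232 204 158 122  99  81  71  75 106 152 191 211 212 180
  127 122 160 186]
 [242 242 240 239 237 226 191 152 131 115  97  93 112 130 130 120 111  98
   79  88 132 170]
 [227 227 228 226 226 231 224 179 115  92  97 107 123 125 111  97  92  86
   74  73  96 120]
 [236 237 240 241 242 241 227 177 114  98 108 119 154 185 169 121  95  90
   83  72  67  70]
 [242 242 242 242 239 220 168 114  92 101 113 114 134 182 192 143 100  91
   87  82  92 120]]
```

The knob sits at the same pixels as when first home (about (307.5,168)), so the keeper is home and the cage upright. The arm is clear, and I'm handing in.

```bash
python3 -c "
from station import arm
print(arm.hand_in())"
```

```text
the job is handed in; nothing more can be done
None
```

I slid the keeper fully home, turned the jar upside down and held it still for about 3 s, then turned it back upright (within about 1°) with the keeper still home; the job is handed in at about 21 s, but no verdict came back.

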